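# Lay the carving wax away in its drawer

## Robot

A 6-joint arm with a two-finger parallel gripper is mounted at the origin on the work surface. World frame = base frame: x ahead of the robot, y to its left, z up, the work surface at z = 0. Lengths are in m, angles in rad, forces in N, time in s.
With the tool pointing down it reaches from about 0.275 to 0.825 m from the base axis. Payload 4.9 kg.
Tool frame: the origin (TCP) lies on the mounting face of the last link; the fingertips stand 173 mm ahead of it and the grasp point (between the pads) lies 155 mm ahead of it; z points along the fingers, y is the line along which they close (so a half turn about z gives the same grasp; the last joint's range is limited). The gripper opens to 85 mm and grips with 20 to 120 N. Pads are 22 mm wide; open, the fingers measure 114 mm over their backs; the gripper's body (76 mm by 85 mm) begins 54 mm behind the grasp point. The pads swing forward as they close: fully open they stand 13 mm farther back than shut.
Start: joints at [1.159, 0.326, -0.193, 1.052, 0, 1.437], TCP at [0.151, 0.529, 0.405] pointing down, gripper open.
Joint ranges: [-2.65, 2.65], [-0.97, 1.79], [-1.3, 1.35], [-1.93, 2.1], [-1.47, 1.37], [-3.14, 3.14]. Speed limits (rad/s): [2.57, 2.57, 3.14, 3.14, 3.14, 3.14].

## Interface

Orientations are given as a unit quaternion [w, x, y, z].
In Python, from bench import manip, eoat, imaging, spotter gives the robot as it stands. The module is installed in compiled form; this text tells all that it offers. Calls block until the motion is done:
- manip.move_to(position, orientation): joint-space move of the TCP to a pose.
- manip.move_l(position, rot=None, velocity=0.15, force_limit=None): straight line of the TCP; rot=None keeps the orientation; velocity is the mean speed in m/s. With force_limit (N) it stops when the force on the tool has changed by that much, and returns True; else False.
- manip.move_joints(angles): joint-space move.
- eoat.move_gripper(opening, newtons=None): finger opening in m; newtons is the grip in N (None keeps the last); returns when the fingers have stopped.
- manip.sleep(seconds).
- manip.ik(position, orientation): joint angles nearest the present ones, or None.
- imaging.get_image(name): name is "scene" or "top" or "wrist"; returns the picture (480x640x3 uint8, red, green, blue); there is no depth.
- imaging.camera_model(name): a dict with "fx", "fy", "cx", "cy" (pixels), "eye" and "attitude" of the camera in the world. Camera axes: x right, y down, z forward; pixel columns grow to the right and rows downward; lengths in m; the calibration is good to about 2 mm. A picture is of the moment at which its call begins: read the wrist's pose just before it. camera_model takes no time and is no camera call; for the wrist camera it gives the pose at the moment of the call.
A pose or a line that the arm cannot do raises manip.IKError and nothing moves.
- manip.hand_in(): hands the job in; it is judged then, once.
Trained networks look in the newest picture that a camera, given by its name, has taken for a name from the list of things; names that differ only in an ending like _2 or _b are one class to them, and where a whole thing is asked for, a point or a joint stands for the part that bears it (a point fixed in the world has none). Each returns a list of dicts, best first, with "confidence" (0 to 1); they miss things now and then, are a little off and sometimes report something else, mostly with a low value. They report only what shows in the picture. A call takes as long as a camera call. They do not tell look-alikes from the thing itself.
- spotter.find_in(camera, thing): "xyz" ([x, y, z] in m, in world coordinates, good to about 4 mm: the middle of the surface that is visible of it).
- spotter.masks_of(camera, thing): "pixels" (480x640 bool, what is visible of it).
- spotter.pinpoint(camera, thing): "xyz" ([x, y, z] in m, in world coordinates, good to about 4 mm: a listed point, or the origin of a listed thing).
Readings, each from a call of its own:
- manip.current_clock(): time.
- manip.current_joints(): joint angles.
- manip.current_joint_velocities(): joint speeds.
- manip.current_joint_torque(): joint torques, N m.
- manip.current_eef_pos(): TCP position.
- manip.current_ee_rot(): TCP orientation.
- manip.current_contact_force(): force on the tool from outside, world axes, zero at the start.
- manip.current_ft_torque(): the same for the moment, N m.
- manip.current_width(): finger opening in m.
- manip.current_finger_force(): force on a finger pad.
Only numpy, scipy, OpenCV 4.12 (cv2) and the standard library are available. Lean on these libraries where they do the work, as an engineer would, in place of code of your own. Each camera call takes 0.05 s, during which the arm holds its last target. There are 200 camera calls.

## Task

The bars of carving wax have been left standing in the wooden holder, where they bend as the bench warms up. Open the drawer of the wax chest, pull each bar out of the holder and lay it flat in a slot of its own, down in the notches of both felt rests, then shut the drawer fully. The wax dents easily, so hold it lightly, well under 45 N a finger, and leave everything else on the bench where it is.

Things in the scene. Friction and masses are not known exactly. Their poses are not given: they have to be found in the camera images.
- wax_green: square bar of green carving wax, 16 x 16 x 150 mm, 36 g; may be absent (None). Origin at the middle of its lower end, z up along its length, x and y square to its sides. Starts in a well of the holder, lower end 12 mm up, upright (up to 6 deg of lean if knocked), sides within 6 deg of the holder's x, y. Dents if the fingers press it with more than 90 N in all (both pads added: 45 N each)
- wax_purple: square bar of purple carving wax, 16 x 16 x 150 mm, 36 g; may be absent (None). Origin at the middle of its lower end, z up along its length, x and y square to its sides. Starts in a well of the holder, lower end 12 mm up, upright (up to 6 deg of lean if knocked), sides within 6 deg of the holder's x, y. Dents if the fingers press it with more than 90 N in all (both pads added: 45 N each)
- wax_blue: square bar of blue carving wax, 16 x 16 x 150 mm, 36 g; may be absent (None). Origin at the middle of its lower end, z up along its length, x and y square to its sides. Starts in a well of the holder, lower end 12 mm up, upright (up to 6 deg of lean if knocked), sides within 6 deg of the holder's x, y. Dents if the fingers press it with more than 90 N in all (both pads added: 45 N each)
- wax_turquoise: square bar of turquoise carving wax, 16 x 16 x 150 mm, 36 g; may be absent (None). Origin at the middle of its lower end, z up along its length, x and y square to its sides. Starts in a well of the holder, lower end 12 mm up, upright (up to 6 deg of lean if knocked), sides within 6 deg of the holder's x, y. Dents if the fingers press it with more than 90 N in all (both pads added: 45 N each)
- wax_green_mid (a point): middle of the green bar, 75 mm up from its origin, same axes; None when absent
- wax_purple_mid (a point): middle of the purple bar, 75 mm up from its origin, same axes; None when absent
- wax_blue_mid (a point): middle of the blue bar, 75 mm up from its origin, same axes; None when absent
- wax_turquoise_mid (a point): middle of the turquoise bar, 75 mm up from its origin, same axes; None when absent
- holder: dark wooden block fixed to the bench, 44 mm (x) by 236 mm (y), 72 mm high, with a foot plate 64 x 250 x 6 mm; origin centre of underside, x pointing left and away from the robot. Four square wells 22 mm wide and 60 mm deep in a row along y, 58 mm apart (y = -87, -29, 29, 87 mm); some are empty
- chest: wooden chest fixed to the bench, 260 (x) by 270 (y) by 90 mm high; origin on the bench under the middle of its front, which faces -x, the robot. Across its drawer, 103 and 210 mm behind the handle, run two red rests 10 mm thick, each with four notches 26 mm wide: notch floors 50 mm, tops of the teeth 62 mm above the bench. Inside, the drawer runs from 50 to 274 mm behind the handle
- drawer (a joint): how far the chest's drawer is out, m: 0 shut, 0.20 fully out (stop); slides along the chest's -x with about 1.5 N of friction and stays where left. Its front is 264 mm wide, 15 mm thick, top edge 78 mm above the bench, outer face above the chest's origin when shut. Inside, the floor is 17 mm and the side walls' tops 57 mm above the bench
- drawer_handle (a point): middle of the drawer's brass handle, a round bar 110 mm long along the chest's y, 11 mm thick, 35 mm ahead of the drawer front and 35 mm below the chest's top; moves with the drawer, axes as the chest's. A bar lies rightly in a slot when its length is along x and its middle is at x = 165 mm, y = -75, -25, 25 or 75 mm, z = 3 mm from this point (58 mm above the bench)
- tool_cup: white ribbed ceramic cup with carving tools standing in it, 74 mm across, up to 215 mm high; origin centre of underside. Bystander
- pickle_jar: amber glass jar with steel cap, 76 mm across, 100 mm high; origin centre of underside. Bystander
- solder_board: reddish soldering board 140 x 160 x 26 mm; origin centre of underside. Bystander
- firebrick: grey firebrick 85 x 55 x 30 mm lying on the soldering board; origin centre of underside. Bystander
- mandrel: steel ring mandrel lying on the bench, 290 mm long along its x, 25 mm thick; origin on the bench under its middle. Bystander
- pliers: blue-handled pliers lying on the bench, 140 mm long along x; origin on the bench under the pivot. Bystander
- bur_stand: round wooden bur stand 64 mm across, 50 mm high, on top of the chest; origin centre of underside. Bystander
- hammer: small hammer lying on the bench, handle 230 mm along x, steel head at +x; origin on the bench. Bystander
Things that resemble listed ones, but are neither listed nor needed, are in the scene too. What is shaped like the wax_turquoise but red or yellow is not meant. What is shaped like the wax_green but yellow is not meant.

How it is judged:
On the way, in this order (a step that is already met when the one before it is completed fails the run):
1. the drawer is pulled well open (at least 150 mm) (value of joint drawer above 0.15 m), for 0.2 s.
2. every bar lies in a slot of the open drawer, down in the notches of both rests (value of joint drawer above 0.1 m and z of wax_green_mid in the frame of drawer_handle between -0.002 and 0.008 m and x of wax_green_mid in the frame of drawer_handle between 0.135 and 0.195 m and y of wax_green_mid in the frame of drawer_handle between -0.095 and 0.095 m and angle between the z axis of each of wax_green_mid, wax_purple_mid, wax_blue_mid, wax_turquoise_mid and the x axis of chest, either way round below 0.15 rad and z of wax_purple_mid in the frame of drawer_handle between -0.002 and 0.008 m and x of wax_purple_mid in the frame of drawer_handle between 0.135 and 0.195 m and y of wax_purple_mid in the frame of drawer_handle between -0.095 and 0.095 m and z of wax_blue_mid in the frame of drawer_handle between -0.002 and 0.008 m and x of wax_blue_mid in the frame of drawer_handle between 0.135 and 0.195 m and y of wax_blue_mid in the frame of drawer_handle between -0.095 and 0.095 m and z of wax_turquoise_mid in the frame of drawer_handle between -0.002 and 0.008 m and x of wax_turquoise_mid in the frame of drawer_handle between 0.135 and 0.195 m and y of wax_turquoise_mid in the frame of drawer_handle between -0.095 and 0.095 m), for 0.2 s.
At the end, for the whole second after the job is handed in: The drawer is shut to within 8 mm; every bar lies at rest in a slot, down in the notches of both rests (its middle within 5 mm of the height given for the slots, within 30 mm of the slot's middle lengthwise, and in line with the slots within 0.15 rad) (value of joint drawer below 0.008 m and z of wax_green_mid in the frame of drawer_handle between -0.002 and 0.008 m and x of wax_green_mid in the frame of drawer_handle between 0.135 and 0.195 m and y of wax_green_mid in the frame of drawer_handle between -0.095 and 0.095 m and angle between the z axis of each of wax_green_mid, wax_purple_mid, wax_blue_mid, wax_turquoise_mid and the x axis of chest, either way round below 0.15 rad and z of wax_purple_mid in the frame of drawer_handle between -0.002 and 0.008 m and x of wax_purple_mid in the frame of drawer_handle between 0.135 and 0.195 m and y of wax_purple_mid in the frame of drawer_handle between -0.095 and 0.095 m and z of wax_blue_mid in the frame of drawer_handle between -0.002 and 0.008 m and x of wax_blue_mid in the frame of drawer_handle between 0.135 and 0.195 m and y of wax_blue_mid in the frame of drawer_handle between -0.095 and 0.095 m and z of wax_turquoise_mid in the frame of drawer_handle between -0.002 and 0.008 m and x of wax_turquoise_mid in the frame of drawer_handle between 0.135 and 0.195 m and y of wax_turquoise_mid in the frame of drawer_handle between -0.095 and 0.095 m and linear speed of each of wax_green, wax_purple, wax_blue, wax_turquoise below 0.02 m/s); the robot touches nothing.
It fails at once if a bar is dented: the fingers press it with more than 90 N in all (contact force between the fingers and wax_green above 90 N or contact force between the fingers and wax_purple above 90 N or contact force between the fingers and wax_blue above 90 N or contact force between the fingers and wax_turquoise above 90 N).
It fails at once if another thing on the bench is pushed more than 30 mm out of its place (distance of any of tool_cup, pickle_jar, solder_board, firebrick, mandrel, pliers, bur_stand, hammer from where it was at the start of the episode above 0.03 m).
Of wax_green, wax_purple, wax_blue, wax_turquoise only 3 to 4 are there at a start; the rules pass over those that are not, and their reading is None.
At some moment in a run one of wax_green, wax_purple, wax_blue, wax_turquoise may be knocked a few centimetres aside while the robot is not near it.
Once in a run the grip may slacken for a moment while it holds something.
It also fails if it takes over 210 s, if anything falls off the work surface, if the arm or the gripper's body presses on something with over 40 N, if the wrist force passes 120 N, or if a joint passes its speed limit or range.

## Working session

There is one attempt and no reset: what is moved stays moved. The work goes in short steps, each a Python script; the robot and the scene stay as the last script left them, time stands still between calls to the robot, and variables do not carry over. Pictures are saved under pics/ and viewed, at most 14 in all, crops included, and the job is handed in when it is done.

```bash
mkdir -p pics; cat > h.py <<'E'
import numpy as np, cv2
from bench import manip, eoat, imaging, spotter
from scipy.spatial.transform import Rotation as R
def save(cam,name):
    im=imaging.get_image(cam); cv2.imwrite(f'pics/{name}.png',cv2.cvtColor(im,cv2.COLOR_RGB2BGR)); return im
E
python3 - <<'E'
from h import *
print(manip.current_clock(),manip.current_eef_pos(),manip.current_ee_rot())
for c in ['scene','top']:
    save(c,c+'1'); m=imaging.camera_model(c); print(c,m)
    for t in ['holder','drawer_handle','chest','wax_green','wax_purple','wax_blue','wax_turquoise']:
        print(t,[(np.round(d['xyz'],3),round(d['confidence'],2)) for d in spotter.pinpoint(c,t)][:5])
E
```

```text
0.0 [0.15068808 0.52866238 0.40391795] [-2.31775207e-04  1.38428685e-01  9.90372035e-01 -8.23692627e-04]
scene {'fx': 472.7512144189993, 'fy': 472.7512144189993, 'cx': 312.7018609344136, 'cy': 237.38555073450897, 'eye': array([1.26771768, 0.43072613, 0.87101164]), 'attitude': array([-0.19752441,  0.46093673,  0.7910262 , -0.35042685])}
holder [(array([ 0.514,  0.22 , -0.002]), 0.65), (array([0.585, 0.498, 0.001]), 0.22)]
drawer_handle [(array([ 0.642, -0.229,  0.054]), 0.95)]
chest [(array([ 0.685, -0.226, -0.   ]), 0.6)]
wax_green [(array([ 0.472,  0.384, -0.004]), 0.97)]
wax_purple [(array([ 0.682, -0.228, -0.002]), 0.6), (array([0.742, 0.125, 0.   ]), 0.58)]
wax_blue []
wax_turquoise [(array([0.334, 0.253, 0.   ]), 0.81), (array([ 0.526,  0.365, -0.005]), 0.69)]
top {'fx': 619.8364903769889, 'fy': 619.8364903769889, 'cx': 323.37569199728017, 'cy': 235.3419761065544, 'eye': array([0.26509427, 0.00183787, 1.75374783]), 'attitude': array([-0.05687035,  0.71497667, -0.69422622,  0.06020033])}
holder [(array([0.514, 0.224, 0.001]), 0.56), (array([ 0.643, -0.227,  0.052]), 0.52)]
drawer_handle [(array([0.675, 0.334, 0.004]), 0.62)]
chest [(array([ 0.682, -0.223, -0.001]), 0.65)]
wax_green [(array([0.537, 0.199, 0.018]), 0.55), (array([ 0.472,  0.383, -0.001]), 0.55)]
wax_purple [(array([0.492, 0.238, 0.086]), 0.26)]
wax_blue [(array([0.589, 0.172, 0.015]), 0.57), (array([0.339, 0.458, 0.004]), 0.55)]
wax_turquoise [(array([ 0.742, -0.166,  0.088]), 0.68), (array([ 0.526,  0.368, -0.   ]), 0.66), (array([0.49 , 0.234, 0.008]), 0.65), (array([ 0.333,  0.25 , -0.002]), 0.56)]
```

View pics/scene1.png

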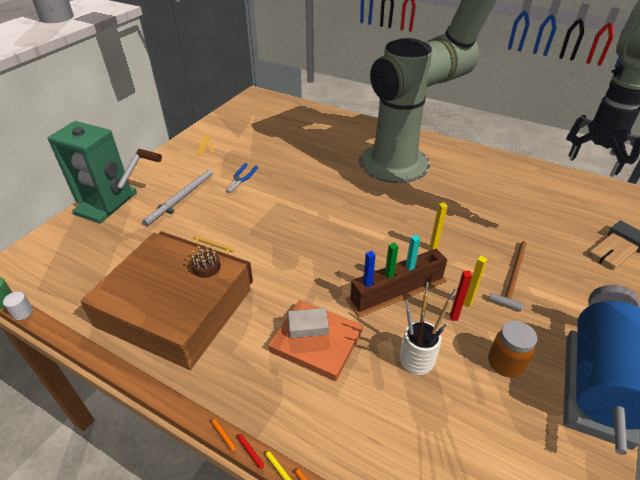

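View pics/top1.png

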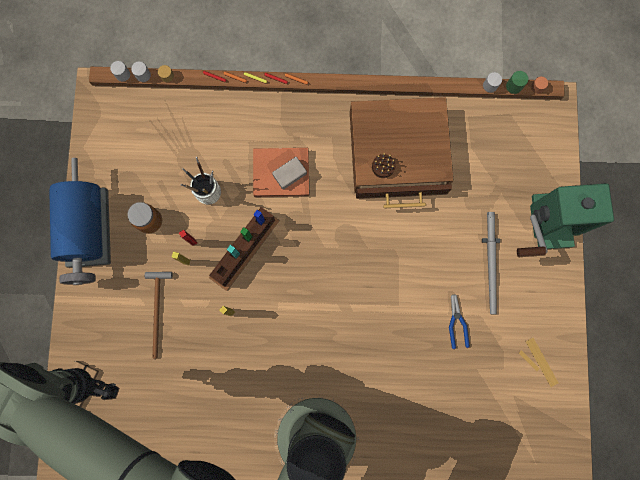

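The scene view shows three listed bars standing in the holder: blue (370,268), green (392,260) and turquoise (413,252). Look-alikes are yellow at (438,226) and (477,281) and red at (460,296), all outside the holder. The top view shows the holder's fourth well (222,271) empty, so there is no purple bar. The drawer handle is at (407,203).

I choose blue, green and turquoise at top-view pixels (260,215), (247,234) and (233,251). Next comes one close crop, plus measurements.

```bash
cat >> h.py <<'E'
def rot(q): return R.from_quat(np.roll(q,-1))
def quat(r): return np.roll(r.as_quat(),1)
def deproj(m,px,z):
    px=np.atleast_2d(np.asarray(px,float))
    d=np.c_[(px[:,0]-m['cx'])/m['fx'],(px[:,1]-m['cy'])/m['fy'],np.ones(len(px))]
    d=rot(m['attitude']).apply(d); e=m['eye']
    return e+d*((z-e[2])/d[:,2])[:,None]
def proj(m,P):
    p=rot(m['attitude']).inv().apply(np.atleast_2d(P)-m['eye'])
    return np.c_[p[:,0]/p[:,2]*m['fx']+m['cx'],p[:,1]/p[:,2]*m['fy']+m['cy']]
E
python3 - <<'E'
from h import *
im=cv2.imread('pics/top1.png')
cv2.imwrite('pics/crop_h.png',cv2.resize(im[195:300,195:300],None,fx=5.5,fy=5.5,interpolation=cv2.INTER_CUBIC))
m=imaging.camera_model('top'); imaging.get_image('top')
for t,z in [('chest',.09),('drawer_handle',.055),('holder',.072)]:
    for d in spotter.masks_of('top',t)[:2]:
        k=d['pixels'].astype(np.uint8); r=cv2.minAreaRect(cv2.findNonZero(k)); b=cv2.boxPoints(r)
        print(t,round(d['confidence'],2),k.sum(),b.round(1).tolist(),deproj(m,b,z)[:,:2].round(3).tolist())
# handle by brass colour
hsv=cv2.cvtColor(im,cv2.COLOR_BGR2HSV)
print(hsv[203:207,390:425:8].tolist())
E
```

```text
chest 0.74 9314 [[348.79998779296875, 101.19999694824219], [448.79998779296875, 96.69999694824219], [453.6000061035156, 204.8000030517578], [353.6000061035156, 209.1999969482422]] [[0.93, -0.063], [0.952, -0.346], [0.639, -0.357], [0.619, -0.083]]
chest 0.31 88 [[239.0, 232.0], [244.0, 227.0], [253.0, 236.0], [248.0, 241.0]] [[0.546, 0.228], [0.56, 0.215], [0.536, 0.189], [0.522, 0.202]]
drawer_handle 0.97 1388 [[355.5, 185.89999389648438], [450.8999938964844, 181.3000030517578], [452.0, 204.6999969482422], [356.6000061035156, 209.3000030517578]] [[0.693, -0.088], [0.715, -0.358], [0.647, -0.36], [0.626, -0.093]]
holder 0.63 1810 [[207.39999389648438, 276.79998779296875], [260.3999938964844, 206.10000610351562], [279.5, 220.39999389648438], [226.39999389648438, 291.1000061035156]] [[0.423, 0.31], [0.623, 0.175], [0.585, 0.12], [0.386, 0.256]]
[[[15, 101, 175], [17, 107, 134], [17, 115, 146], [20, 139, 149], [18, 141, 177]], [[18, 127, 150], [19, 137, 169], [20, 140, 184], [19, 142, 192], [19, 138, 203]], [[19, 140, 189], [19, 143, 202], [19, 136, 203], [19, 140, 189], [19, 133, 180]], [[19, 141, 199], [19, 144, 182], [19, 138, 164], [20, 127, 144], [17, 108, 146]]]
```

View pics/crop_h.png

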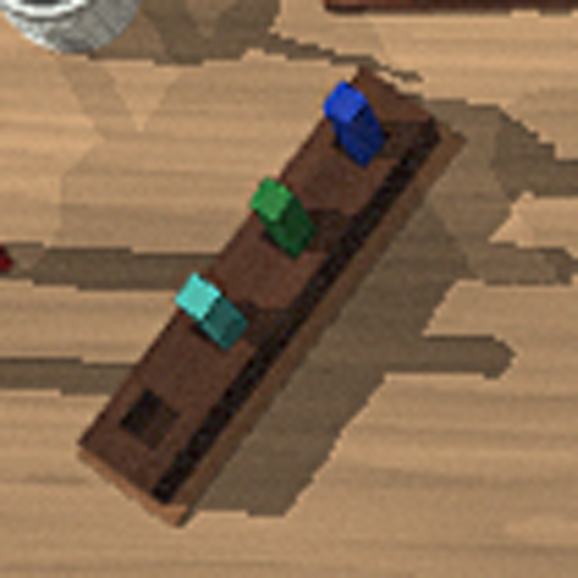

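The crop shows blue (346,102), green (271,197) and turquoise (199,292) each upright in a well. The fourth well (150,418) is empty. The choice is confirmed.

```bash
python3 - <<'E'
from h import *
m=imaging.camera_model('top')
c=lambda a: (np.array(a,float)+.5)/5.5+195-.5
H=deproj(m,c([(362,68),(436,122),(157,497),(80,445)]),.072)[:,:2]
print('holder corners',H.round(3).tolist(),'centre',H.mean(0).round(4))
yv=(H[3]-H[0]+H[2]-H[1]); print('len',np.linalg.norm(yv)/2,'y bearing',np.degrees(np.arctan2(yv[1],yv[0])))
T=deproj(m,c([(346,102),(271,197),(199,292)]),.162)[:,:2]
print('tops',T.round(4).tolist())
yv/=np.linalg.norm(yv)
for k in (-87,-29,29,87): print(k,(H.mean(0)+yv*k/1000).round(4))
im=cv2.cvtColor(cv2.imread('pics/top1.png'),cv2.COLOR_BGR2HSV)[195:215,375:435]
k=cv2.inRange(im,(17,115,165),(24,255,255)); 
n=cv2.connectedComponentsWithStats(k); i=1+n[2][1:,4].argmax(); print(n[2][i]+np.array([375,195,0,0,0]))
# IK checks
def tool(phi,d): # tool pitched phi from down toward bearing d
    return R.from_euler('z',d)*R.from_euler('y',-phi)*R.from_matrix(np.array([[1,0,0],[0,-1,0],[0,0,-1.]]))
hb=np.arctan2(yv[1],yv[0])-np.pi/2; print('holder x bearing',np.degrees(hb))
for z in (.1,.115):
  for phi in (50,60,70,80,90):
    out=[]
    for xy in T:
        for db in (-6,0,6):
          for fl in (0,np.pi):
            r=tool(np.radians(phi),hb+np.radians(db))*R.from_euler('z',fl)
            p=np.r_[xy,z]-r.apply([0,0,.155]); j=manip.ik(p,quat(r)); out.append(0 if j is None else 1)
    print(z,phi,out)
E
```

```text
holder corners [[0.621, 0.175], [0.594, 0.136], [0.402, 0.266], [0.427, 0.305]] centre [0.511  0.2204]
len 0.23302809385459672 y bearing 146.0902777854931
tops [[0.5852, 0.1722], [0.5383, 0.2056], [0.4918, 0.2372]]
-87 [0.5832 0.1719]
-29 [0.5351 0.2043]
29 [0.4869 0.2366]
87 [0.4388 0.269 ]
[383 195  42  13 131]
holder x bearing 56.090277785493114
0.1 50 [1, 1, 1, 1, 1, 1, 1, 1, 1, 1, 1, 1, 1, 1, 1, 1, 1, 1]
0.1 60 [1, 1, 1, 1, 1, 1, 1, 1, 1, 1, 1, 1, 1, 1, 1, 1, 1, 1]
0.1 70 [1, 1, 1, 1, 1, 1, 1, 1, 1, 1, 1, 1, 0, 0, 1, 1, 1, 1]
0.1 80 [1, 1, 1, 1, 1, 1, 0, 0, 1, 1, 1, 1, 0, 0, 0, 0, 1, 1]
0.1 90 [0, 0, 0, 0, 0, 0, 0, 0, 0, 0, 0, 0, 0, 0, 0, 0, 0, 0]
0.115 50 [1, 1, 1, 1, 1, 1, 1, 1, 1, 1, 1, 1, 1, 1, 1, 1, 1, 1]
0.115 60 [1, 1, 1, 1, 1, 1, 1, 1, 1, 1, 1, 1, 1, 1, 1, 1, 1, 1]
0.115 70 [1, 1, 1, 1, 1, 1, 1, 1, 1, 1, 1, 1, 0, 0, 1, 1, 1, 1]
0.115 80 [1, 1, 1, 1, 1, 1, 1, 1, 1, 1, 1, 1, 0, 0, 1, 1, 1, 1]
0.115 90 [0, 0, 0, 0, 0, 0, 0, 0, 0, 0, 0, 0, 0, 0, 0, 0, 0, 0]
```

```bash
cat >> h.py <<'E'
DOWN=R.from_matrix(np.array([[1,0,0],[0,-1,0],[0,0,-1.]]))
def tool(phi,b,fl=0): # degrees: pitched phi from straight down toward bearing b; closes across b
    return R.from_euler('z',b,degrees=True)*R.from_euler('y',-phi,degrees=True)*DOWN*R.from_euler('z',fl,degrees=True)
def tcp(g,r): return np.asarray(g)-r.apply([0,0,.155])
def best(g,b,phi=0): # flip with the smaller joint-6 magnitude
    c=[]
    for fl in (0,180):
        r=tool(phi,b,fl); j=manip.ik(tcp(g,r),quat(r))
        if j is not None: c.append((max(abs(np.array(j)-manip.current_joints())),fl))
    return tool(phi,b,min(c)[1])
def goto(g,r): manip.move_to(tcp(g,r),quat(r))
def line(g,r,v=.15,f=None): return manip.move_l(tcp(g,r),quat(r),v,f)
def st(): print('t',round(manip.current_clock(),1),'w',round(manip.current_width(),4),'F',round(manip.current_finger_force(),1),np.round(manip.current_contact_force(),1))
E
python3 - <<'E'
from h import *
g=[.60,-.228,.26]; r=best(g,4.7+90)
j=manip.ik(tcp(g,r),quat(r)); print(np.round(j,2))
goto(g,r); m=imaging.camera_model('wrist'); print(m); im=save('wrist','w_handle')
print([(d['xyz'],d['confidence']) for d in spotter.pinpoint('wrist','drawer_handle')],[(d['xyz'],d['confidence']) for d in spotter.pinpoint('wrist','chest')]); st()
E
```

```text
[-0.48  0.49  0.09  1.17  0.    1.01]
{'fx': 373.72862056245367, 'fy': 373.72862056245367, 'cx': 314.0646755517683, 'cy': 239.7310046688009, 'eye': array([ 0.59449729, -0.15777193,  0.3845711 ]), 'attitude': array([0.13800249, 0.98954303, 0.04157633, 0.00559591])}
[([0.644, -0.2295, 0.0556], 0.97)] [([0.6841, -0.2246, 0.0014], 0.98)]
t 4.2 w 0.0855 F 0.0 [ 0.1  0.1 -0.4]
```

View pics/w_handle.png

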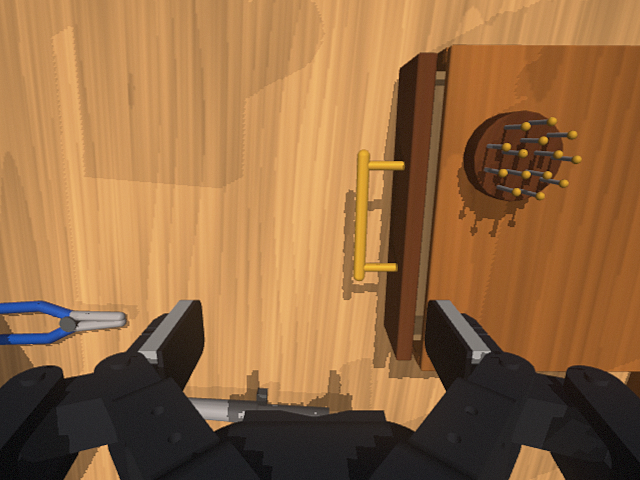

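The wrist view shows the handle from (364,152) to (360,279), the drawer front behind it, and the bur stand on top of the chest.

```bash
python3 - <<'E'
from h import *
m=imaging.camera_model('wrist')
e=deproj(m,[(364,152),(360,279)],.057)[:,:2]; h=e.mean(0); d=e[0]-e[1]
yaw=np.degrees(np.arctan2(-d[0],d[1])); print(e,h,np.linalg.norm(d),yaw)
h=(h+[.644,-.2295])/2; print('handle',h)
ax=np.array([np.cos(np.radians(yaw)),np.sin(np.radians(yaw)),0])
r=rot(manip.current_ee_rot()); r=best(np.r_[h,.15],yaw+90)
eoat.move_gripper(.03,40)
line(np.r_[h,.15],r,.2); print(line(np.r_[h,.056],r,.08,15)); st()
eoat.move_gripper(0,40); st()
p=manip.current_eef_pos(); g=p+rot(manip.current_ee_rot()).apply([0,0,.155]); print('g',g)
s=manip.move_l(p-.202*ax,None,.1,25); print(s); manip.sleep(.3); st()
print((p-manip.current_eef_pos())@ax)
eoat.move_gripper(.03); manip.move_l(manip.current_eef_pos()+[0,0,.12],None,.15); eoat.move_gripper(.05)
st(); np.save('chest.npy',np.r_[h,yaw])
m=imaging.camera_model('wrist'); save('wrist','w_open'); print([(d['xyz'],d['confidence']) for d in spotter.pinpoint('wrist','drawer_handle')])
save('top','t_open'); print([(d['xyz'],d['confidence']) for d in spotter.pinpoint('top','drawer_handle')])
E
```

```text
[[ 0.63810692 -0.16971455]
 [ 0.64830622 -0.28552528]] [ 0.64320657 -0.22761992] 0.11625898503655195 5.032977731957323
handle [ 0.64360329 -0.22855996]
False
t 6.9 w 0.0299 F 0.0 [-0.3  0.1 -0.9]
t 7.2 w 0.0092 F 39.0 [-0.3 -0.9  2.1]
g [ 0.64392073 -0.22876482  0.05669283]
True
t 9.4 w 0.0091 F 40.2 [-2.   0.9  3.1]
0.19766727612647597
t 11.0 w 0.0501 F 0.0 [-0.1 -0.   0.4]
[([0.4503, -0.2436, 0.0594], 0.63)]
[([0.4507, -0.243, 0.053], 0.62)]
```

View pics/w_open.png

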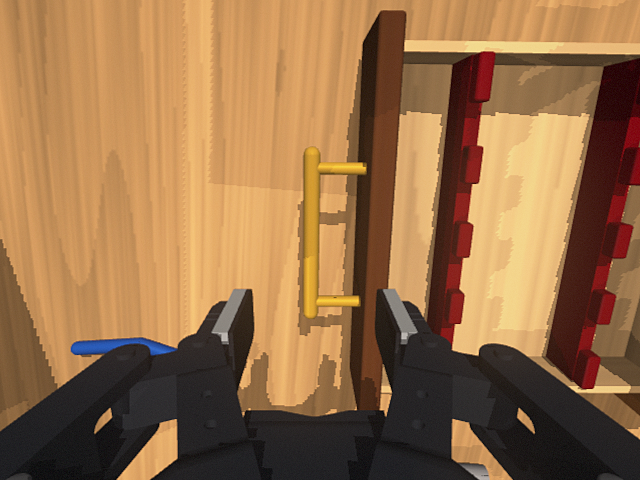

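The drawer is open: handle from (312,150) to (310,316), with the red rests' teeth at (483,75), (473,165), (463,240) and (455,306). I'll refine the y position from these and then look over the holder.

```bash
python3 - <<'E'
from h import *
m=imaging.camera_model('wrist')
e=deproj(m,[(312,150),(310,316)],.057)[:,:2]; print('ends',e.round(4).tolist(),e.mean(0))
h0=np.array([.4470,-.2461]); a=np.radians(5.03); ax=np.array([np.cos(a),np.sin(a)]); ay=np.array([-ax[1],ax[0]])
T=deproj(m,[(484,75),(475,165),(463,240),(457,306),(633,165),(621,241),(606,307),(591,368)],.062)[:,:2]-h0
print('teeth in handle frame',np.c_[T@ax,T@ay].round(4).tolist())
g=[.45,.13,.34]; r=best(g,56,0); goto(g,r)
m=imaging.camera_model('wrist'); im=save('wrist','w_holder')
for t in ('holder','wax_blue','wax_green','wax_turquoise'):
    print(t,[(np.round(d['xyz'],4),round(d['confidence'],2)) for d in spotter.pinpoint('wrist',t)])
np.save('m.npy',m,allow_pickle=True); st()
E
```

```text
ends [[0.4441, -0.185], [0.453, -0.3011]] [ 0.44855029 -0.24304632]
teeth in handle frame [[0.1049, 0.1049], [0.1057, 0.0522], [0.1035, 0.0028], [0.1046, -0.0454], [0.2068, 0.0523], [0.2104, 0.002], [0.2106, -0.0466], [0.21, -0.0961]]
holder [(array([ 0.5082,  0.2213, -0.0043]), 0.86)]
wax_blue [(array([0.5842, 0.1722, 0.0116]), 0.81)]
wax_green [(array([0.5363, 0.2111, 0.0061]), 0.91)]
wax_turquoise [(array([0.4883, 0.2337, 0.0112]), 0.83), (array([0.3338, 0.2491, 0.0057]), 0.69)]
t 12.9 w 0.05 F 0.0 [-0.6  0.3  0.2]
```

View pics/w_holder.png

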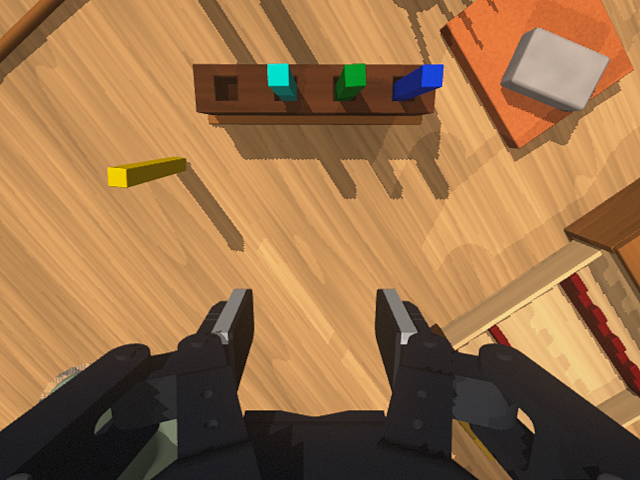

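The wrist view shows all three bars upright, with tops at turquoise (279,75), green (355,75) and blue (432,75). The yellow look-alike at (118,177) stands apart from them.

```bash
python3 - <<'E'
from h import *
im=cv2.imread('pics/w_holder.png'); hsv=cv2.cvtColor(im,cv2.COLOR_BGR2HSV)
m=np.load('m.npy',allow_pickle=True).item()
for n,(lo,hi) in dict(turq=((80,120,150),(95,255,255)),green=((50,120,120),(75,255,255)),blue=((110,150,170),(125,255,255))).items():
    k=cv2.inRange(hsv[40:120],lo,hi); c=cv2.connectedComponentsWithStats(k); i=1+c[2][1:,4].argmax()
    cen=c[3][i]+[0,40]; print(n,c[2][i],cen.round(1),deproj(m,cen,.162).round(4)[0,:2])
H=deproj(m,[(193,65),(437,65),(434,115),(195,112)],.072)[:,:2]; print(H.round(3).tolist(),H.mean(0)); d=H[0]+H[3]-H[1]-H[2]; print(np.degrees(np.arctan2(d[1],d[0])),np.linalg.norm(d)/2)
h=np.array([.4468,-.2432]); yaw=5.03
for phi in (60,65,70):
  for xy in [(.4895,.2365),(.537,.205),(.5845,.172)]:
    r=tool(phi,56.1); print(phi,[None if (j:=manip.ik(tcp([*xy,z],tool(phi,56.1,f)),quat(tool(phi,56.1,f)))) is None else np.round(j,2).tolist() for f in(0,180) for z in(.102,.24)])
  for y in (-.025,.025):
    for f in (0,180):
      r=tool(90-phi,yaw,f); a=R.from_euler('z',yaw,degrees=True)
      print('place',f,[None if (j:=manip.ik(tcp(np.r_[h,z]+a.apply([.131,y,0]),r),quat(r))) is None else np.round(j,2).tolist() for z in(.058,.2)])
E
```

```text
turq [267  24  22  22 464] [277.6  74.5] [0.4898 0.2373]
green [345  24  21  23 438] [354.9  74.7] [0.5375 0.205 ]
blue [422  24  21  23 443] [431.9  75.4] [0.585  0.1724]
[[0.427, 0.305], [0.622, 0.173], [0.597, 0.135], [0.402, 0.27]] [0.51223084 0.22077661]
145.6548590541173 0.23634122246232894
60 [[-0.12, 0.55, -1.18, -0.83, 0.88, 2.37], [-0.12, 0.1, -1.07, -0.26, 0.88, 2.37], [-0.12, 0.55, -1.18, -0.83, 0.88, -0.78], [-0.12, 0.1, -1.07, -0.26, 0.88, -0.78]]
60 [[-0.19, 0.55, -1.05, -0.63, 0.92, 2.28], [-0.19, 0.18, -0.95, -0.15, 0.92, 2.28], [-0.19, 0.55, -1.05, -0.63, 0.92, -0.86], [-0.19, 0.18, -0.95, -0.15, 0.92, -0.86]]
60 [[-0.24, 0.57, -0.91, -0.45, 0.95, 2.21], [-0.24, 0.25, -0.82, -0.04, 0.95, 2.21], [-0.24, 0.57, -0.91, -0.45, 0.95, -0.94], [-0.24, 0.25, -0.82, -0.04, 0.95, -0.94]]
place 0 [[-0.7, 0.5, -0.68, 0.01, 0.36, 2.43], [-0.7, 0.27, -0.54, 0.37, 0.36, 2.43]]
place 180 [[-0.7, 0.5, -0.68, 0.01, 0.36, -0.71], [-0.7, 0.27, -0.54, 0.37, 0.36, -0.71]]
place 0 [[-0.62, 0.46, -0.76, -0.06, 0.33, 2.5], [-0.62, 0.22, -0.61, 0.32, 0.33, 2.5]]
place 180 [[-0.62, 0.46, -0.76
[... 1089 characters left out ...]

70 [[-0.24, 0.73, -1.12, -1.04, 1.08, 2.4], [-0.24, 0.28, -1.07, -0.54, 1.08, 2.4], [-0.24, 0.73, -1.12, -1.04, 1.08, -0.74], [-0.24, 0.28, -1.07, -0.54, 1.08, -0.74]]
70 [[-0.28, 0.71, -0.98, -0.81, 1.11, 2.32], [-0.28, 0.34, -0.93, -0.39, 1.11, 2.32], [-0.28, 0.71, -0.98, -0.81, 1.11, -0.82], [-0.28, 0.34, -0.93, -0.39, 1.11, -0.82]]
place 0 [[-0.64, 0.52, -0.53, 0.26, 0.23, 2.45], [-0.64, 0.33, -0.38, 0.59, 0.23, 2.45]]
place 180 [[-0.64, 0.52, -0.53, 0.26, 0.23, -0.69], [-0.64, 0.33, -0.38, 0.59, 0.23, -0.69]]
place 0 [[-0.56, 0.48, -0.6, 0.21, 0.21, 2.52], [-0.56, 0.28, -0.45, 0.56, 0.21, 2.52]]
place 180 [[-0.56, 0.48, -0.6, 0.21, 0.21, -0.62], [-0.56, 0.28, -0.45, 0.56, 0.21, -0.62]]
```

```bash
cat >> h.py <<'E'
HB=55.9; HAND=np.array([.4468,-.2432]); YAW=5.03
def place_pt(x,y,z): return np.r_[HAND,z]+R.from_euler('z',YAW,degrees=True).apply([x,y,0])
def pick(xy,phi=60,z=.102):
    r=tool(phi,HB,180); g=np.r_[xy,z]; d=r.apply([0,0,1])
    eoat.move_gripper(.045,28)
    goto(g-.16*d+[0,0,.05],r); line(g-.09*d,r,.2); print('hit in',line(g,r,.08,10)); st()
    eoat.move_gripper(0,28); st()
    print('hit up',line(g+[0,0,.16],r,.1,25)); st()
def place(y,phi=60,x=.131):
    r=tool(90-phi,YAW,0)
    goto(place_pt(x,y,.2),r); st()
    print('over',line(place_pt(x,y,.12),r,.15))
    save('wrist',f'w_pl{int(manip.current_clock())}'); save('top',f't_pl{int(manip.current_clock())}'); save('scene',f's_pl{int(manip.current_clock())}')
def lower(y,phi=60,x=.131):
    r=tool(90-phi,YAW,0)
    print('hit',line(place_pt(x,y,.060),r,.05,6)); st()
    print('z',(manip.current_eef_pos()+rot(manip.current_ee_rot()).apply([0,0,.155])).round(4))
    eoat.move_gripper(.028); line(place_pt(x,y,.2),r,.12)
E
python3 - <<'E'
from h import *
pick([.490,.2372]); place(.075)
E
ls pics
```

```text
hit in False
t 18.4 w 0.0451 F 0.0 [-0.2 -0.2  0.2]
t 18.7 w 0.0157 F 30.7 [ 0.9 -0.1  1.5]
hit up False
t 20.5 w 0.0156 F 30.6 [-0.4  0.1 -0.5]
t 23.3 w 0.0153 F 30.5 [-0.5  0.2  0.2]
over False
crop_h.png
s_pl24.png
scene1.png
t_open.png
t_pl24.png
top1.png
w_handle.png
w_holder.png
w_open.png
w_pl23.png
```

```bash
python3 - <<'E'
import cv2,numpy as np
w=cv2.imread('pics/w_pl23.png'); s=cv2.imread('pics/s_pl24.png')
s=cv2.resize(s[120:420,60:460],(640,480)); c=np.hstack([w,s]); cv2.imwrite('pics/c1.png',cv2.resize(c,(800,300),interpolation=cv2.INTER_AREA))
E
```

```text
(no output)
```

View pics/c1.png

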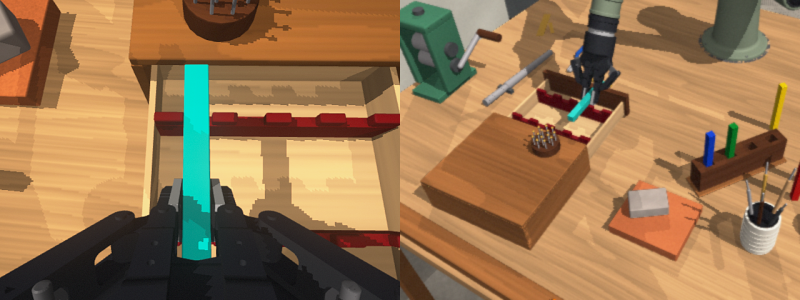

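The turquoise bar is level over the leftmost slot, spanning (196,65) to (197,260) in the wrist view. Lowering it now.

```bash
python3 - <<'E'
from h import *
lower(.075); save('wrist','w_l1'); 
w=cv2.imread('pics/w_l1.png'); cv2.imwrite('pics/w_l1s.png',cv2.resize(w,(480,360)))
print([(np.round(d['xyz'],4),round(d['confidence'],2)) for d in spotter.pinpoint('wrist','wax_turquoise_mid')],place_pt(.146,.075,.058)); st()
E
```

```text
hit False
t 25.5 w 0.0157 F 30.5 [-0.2  0.1  0. ]
z [ 0.571  -0.1571  0.0604]
[(array([ 0.5869, -0.1576,  0.0583]), 0.85)] [ 0.58566194 -0.15568794  0.058     ]
t 27.2 w 0.0282 F 0.0 [-0.7 -0.4  0. ]
```

View pics/w_l1s.png

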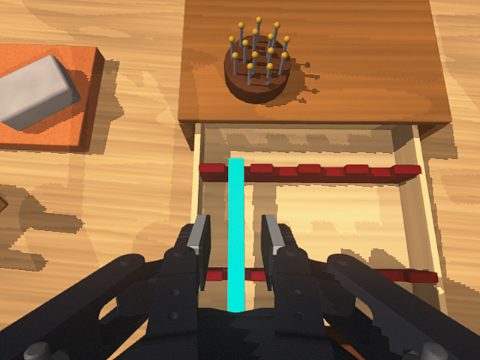

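The turquoise bar lies in the first slot, in both rests' notches at (237,170) and (236,275). Green is next, and I'll re-measure it first.

```bash
cat >> h.py <<'E'
HSV=dict(turq=((80,120,150),(95,255,255)),green=((50,120,120),(75,255,255)),blue=((110,150,170),(125,255,255)))
def look(n):
    g=[.45,.13,.34]; goto(g,tool(0,HB,180))
    m=imaging.camera_model('wrist'); im=save('wrist',f'look_{n}')
    k=cv2.inRange(cv2.cvtColor(im,cv2.COLOR_RGB2HSV)[:200],*HSV[n]); c=cv2.connectedComponentsWithStats(k); i=1+c[2][1:,4].argmax()
    p=deproj(m,c[3][i],.162)[0,:2]; print(n,c[2][i],p.round(4)); return p
E
python3 - <<'E'
from h import *
p=look('green'); q=np.array([.5378,.2052])
if np.linalg.norm(p-q)<.006: pick((p+q)/2); place(.025)
E
python3 - <<'E'
import cv2,numpy as np,glob,os
f=sorted(glob.glob('pics/w_pl*'),key=os.path.getmtime)[-1]; s=sorted(glob.glob('pics/s_pl*'),key=os.path.getmtime)[-1]; print(f)
w=cv2.imread(f); s=cv2.resize(cv2.imread(s)[120:420,60:460],(640,480)); cv2.imwrite('pics/c2.png',cv2.resize(np.hstack([w,s]),(800,300),interpolation=cv2.INTER_AREA))
E
```

```text
pics/w_pl23.pngTraceback (most recent call last):
  File "<stdin>", line 2, in <module>
  File "h.py", line 51, in look
    k=cv2.inRange(cv2.cvtColor(im,cv2.COLOR_RGB2HSV)[:200],*HSV[n]); c=cv2.connectedComponentsWithStats(k); i=1+c[2][1:,4].argmax()
                                                                                                                ~~~~~~~~~~~~~~~~~^^
ValueError: attempt to get argmax of an empty sequence
```

The picture is the old one, because the look pose had the camera on the wrong side. I'll flip it and retry.

```bash
sed -i 's/goto(g,tool(0,HB,180))/goto(g,tool(0,HB,0))/' h.py
python3 - <<'E'
from h import *
p=look('green'); q=np.array([.5378,.2052])
if np.linalg.norm(p-q)<.006: pick((p+q)/2); place(.025)
E
python3 - <<'E'
import cv2,numpy as np,glob,os
f=sorted(glob.glob('pics/w_pl*'),key=os.path.getmtime)[-1]; s=sorted(glob.glob('pics/s_pl*'),key=os.path.getmtime)[-1]; print(f)
w=cv2.imread(f); s=cv2.resize(cv2.imread(s)[120:420,60:460],(640,480)); cv2.imwrite('pics/c3.png',cv2.resize(np.hstack([w,s]),(800,300),interpolation=cv2.INTER_AREA))
E
```

```text
green [345  64  21  23 437] [0.5376 0.205 ]
hit in False
t 38.2 w 0.0448 F 0.0 [ 0.8 -0.4 -0.7]
t 38.6 w 0.0155 F 30.1 [-1.4 -0.5  1.8]
hit up False
t 40.3 w 0.0158 F 30.1 [-0.5  0.6 -0.4]
t 43.1 w 0.0159 F 30.1 [-0.3 -0.8 -0.4]
over False
pics/w_pl43.png
```

View pics/c3.png

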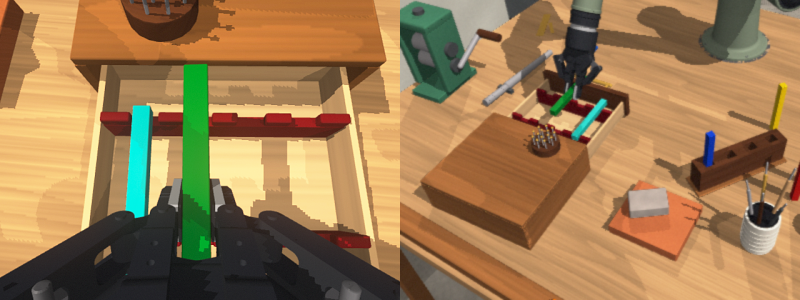

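The green bar is held straight, (196,65) to (197,260), and turquoise lies in its slot. I'll lower green, then fetch blue.

```bash
python3 - <<'E'
from h import *
lower(.025)
p=look('blue'); q=np.array([.585,.1723])
if np.linalg.norm(p-q)<.006: pick((p+q)/2); place(-.025)
E
python3 - <<'E'
import cv2,numpy as np,glob,os
f=sorted(glob.glob('pics/w_pl*'),key=os.path.getmtime)[-1]; s=sorted(glob.glob('pics/s_pl*'),key=os.path.getmtime)[-1]; print(f)
w=cv2.imread(f); s=cv2.resize(cv2.imread(s)[120:420,60:460],(640,480)); cv2.imwrite('pics/c4.png',cv2.resize(np.hstack([w,s]),(800,300),interpolation=cv2.INTER_AREA))
E
```

```text
hit False
t 45.3 w 0.0155 F 30.1 [ 0.1  0.2 -0.2]
z [ 0.5754 -0.207   0.0604]
blue [421  64  22  23 451] [0.5852 0.1727]
hit in False
t 53.8 w 0.0451 F 0.0 [-0.2  0.3  0.2]
t 54.2 w 0.0156 F 30.7 [-0.2  0.3  1.6]
hit up False
t 56.0 w 0.0156 F 30.6 [ 0.3 -0.3 -0.7]
t 58.8 w 0.0157 F 30.5 [ 0.1  0.3 -0.5]
over False
pics/w_pl59.png
```

View pics/c4.png

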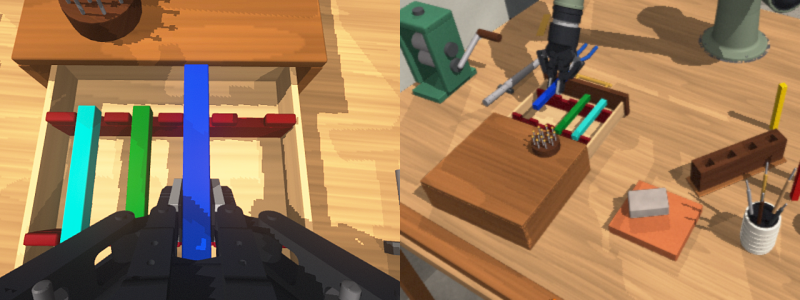

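The blue bar is straight over the third slot, with turquoise and green lying in theirs. I'll lower it and check from above.

```bash
python3 - <<'E'
from h import *
lower(-.025)
r=tool(30,YAW,0); goto(place_pt(.05,.0,.32),r)
im=save('wrist','w_fin')
a=R.from_euler('z',-YAW,degrees=True)
for t in ('wax_turquoise_mid','wax_green_mid','wax_blue_mid','wax_purple_mid','drawer_handle'):
    for d in spotter.pinpoint('wrist',t)[:2]: print(t,round(d['confidence'],2),a.apply(np.array(d['xyz'])-np.r_[HAND,.055]).round(4))
cv2.imwrite('pics/w_fins.png',cv2.resize(cv2.imread('pics/w_fin.png')[:400],(640,400))); st()
E
```

```text
hit False
t 61.0 w 0.0153 F 30.5 [-0.7  0.6  0.1]
z [ 0.5798 -0.2568  0.0604]
wax_turquoise_mid 0.8 [0.146  0.0756 0.003 ]
wax_green_mid 0.86 [0.1472 0.0279 0.0026]
wax_blue_mid 0.59 [ 0.143  -0.0207  0.0019]
wax_blue_mid 0.28 [0.1454 0.0733 0.0044]
drawer_handle 0.91 [0.0049 0.0001 0.0042]
drawer_handle 0.37 [0.2225 0.0295 0.0011]
t 63.5 w 0.0278 F 0.0 [0.4 0.1 0.2]
```

View pics/w_fins.png

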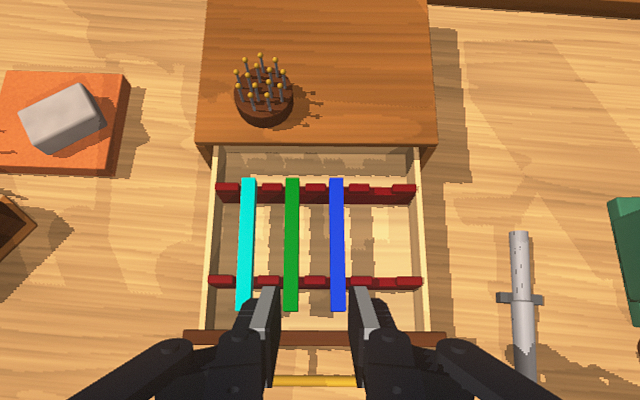

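All three bars lie in their slots in both rests: turquoise (246,245), green (291,245), blue (337,245). Shutting the drawer.

```bash
python3 - <<'E'
from h import *
ax=R.from_euler('z',YAW,degrees=True).apply([1,0,0])
h=place_pt(0,0,0)[:2]+.003*R.from_euler('z',YAW,degrees=True).apply([0,-1,0])[:2]
goto(np.r_[h,.24]-[.03,0,0],best(np.r_[h,.24],YAW+90)); eoat.move_gripper(.03,40)
r=rot(manip.current_ee_rot())
r=best(np.r_[h,.15],YAW+90)
line(np.r_[h,.15],r,.15); print(line(np.r_[h,.056],r,.08,12)); st()
eoat.move_gripper(0,40); st()
p=manip.current_eef_pos(); print('g',p)
print(manip.move_l(p+.206*ax,None,.1,25)); manip.sleep(.3); st()
print((manip.current_eef_pos()-p)@ax, manip.current_eef_pos())
E
```

```text
False
t 67.2 w 0.0299 F 0.0 [ 0.6 -0.1  0.5]
t 67.5 w 0.0095 F 39.0 [4.2 1.2 1.3]
g [ 0.44796871 -0.24634273  0.21162459]
False
t 70.0 w 0.0096 F 40.3 [-13.3  -6.2  11.5]
0.20236753380166542 [ 0.64965847 -0.22975357  0.21162352]
```

```bash
python3 - <<'E'
from h import *
eoat.move_gripper(.03); manip.sleep(.3)
p=manip.current_eef_pos(); print(p); manip.move_l(p+[0,0,.1],None,.12); 
manip.move_l(manip.current_eef_pos()+[-.08,0,.08],None,.15); st()
save('wrist','w_shut'); print([(np.round(d['xyz'],4),d['confidence']) for d in spotter.pinpoint('wrist','drawer_handle')])
save('scene','s_shut'); w=cv2.imread('pics/w_shut.png'); s=cv2.imread('pics/s_shut.png')
cv2.imwrite('pics/c5.png',cv2.resize(np.hstack([w,s]),(800,300),interpolation=cv2.INTER_AREA))
E
```

```text
[ 0.6503535  -0.2283475   0.21070907]
t 72.5 w 0.03 F 0.0 [-0.7  0.7  0.2]
[(array([ 0.6534, -0.2281,  0.0606]), 0.57)]
```

View pics/c5.png

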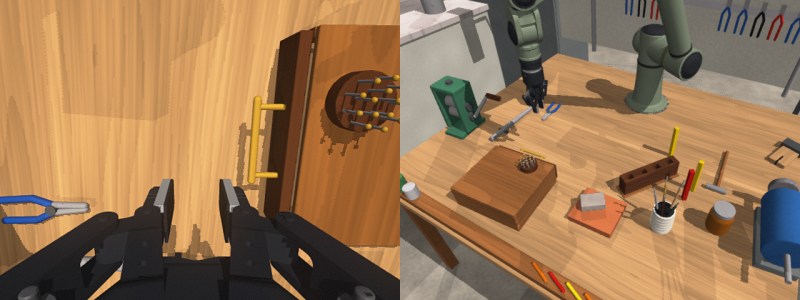

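The drawer front is flush against the chest at (315,28), with no gap left. The holder is empty, the bystanders are in place and the arm is clear.

```bash
python3 -c "
from h import *
print(manip.hand_in())"
```

```text
the job is handed in; nothing more can be done
None
```

The three bars present (turquoise, green, blue; no purple) lie in their own slots in both rests, the drawer is shut to its stop, and the job is handed in; the call gave no verdict.

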